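# Bolt the tool chest shut

## Task

The lid of the wooden tool chest is closed but not yet bolted. With the fingertips, push the knob of the barrel bolt on top of the chest along its slot until the bolt is fully home in the keeper, then push the knob over sideways and down into the notch as far as it goes, so that the bolt is locked. Keep the lid shut, and leave the chisel, the plane, the mallet and the glue bottle where they are.

Things in the scene. Friction and masses are not known exactly. Their poses are not given: they have to be found in the camera images.
- chest: Brown wooden tool chest on the bench, 340 (its x) x 420 (its y) x 150 mm high, fixed. Origin: centre of its underside; its flat top is at z = 150 mm in its own frame. The 80 mm of the top next to its -x edge is a fixed rail that carries the keeper; the rest is the hinged lid, which carries the bolt along the chest's x axis, at y = 0.
- barrel (a point): Centre of the dark steel barrel lying on the lid, at (0, 0, 166) mm in the chest's frame, on the line of the bolt, which runs along the chest's x axis. Barrel 160 mm long, 28 mm thick, highest point z = 180 mm; its base plate is 172 x 50 x 3 mm. The axes are those of the chest.
- corner (a point): Corner of the barrel's L-shaped slot, at (-25, 0, 179) mm in the chest's frame. The slot runs straight along the top of the barrel from x = +35 mm (knob with the bolt drawn) to this corner (bolt home), then turns into a notch round the barrel to the chest's -y side. Its edges keep the knob roughly upright until within 4 mm of the corner; turned down in the notch, it cannot slide back.
- keeper (a point): Middle of the opening of the steel keeper (staple) on the fixed rail that the bolt enters, at (-125, 0, 166) mm in the chest's frame. The keeper is 22 mm long and reaches 180.5 mm above the bench.
- knob_ball (a point): Centre of the brass ball, 18 mm in diameter, on the bolt's knob. The ball stands on a 7 mm steel stem, its centre 40 mm from the bolt's line: straight above it while the knob is upright (z = 206 mm in the chest's frame), and 40 mm to the chest's -y side of it, at z = 166 mm, when the knob is fully down.
- bolt (a joint): Slide of the bolt along the chest's -x direction: 0 drawn back, 0.060 m fully home through the keeper. It starts between 0 and 0.012. Friction about 2 N; it stays where it is left.
- knob (a joint): Turn of the knob about the bolt's line: 0 upright, 1.57 rad lying level to the chest's -y side, at the bottom of the notch. It starts between 0 and 0.06. Stiff by friction of about 0.03 N m; it stays where it is left.
- lid (a joint): Hinge of the chest's lid at its +x edge: 0 closed, grows as it opens.
- chisel_mid (a point): Middle of a chisel, 245 mm long, 29 mm thick, with a pale wooden handle, lying loose on top of the chest to one side of the bolt.
- plane_mid (a point): Middle of a dark iron block plane with a red cap, 160 x 50 mm and 56 mm high, standing loose on top of the chest to the other side of the bolt (these two may change sides).
- mallet_mid (a point): Middle of a wooden mallet, 350 mm long, its head 140 x 90 x 65 mm, lying loose on the bench beyond the chest's +y end.
- glue_mid (a point): Middle of a white glue bottle, 60 mm in diameter and 170 mm tall, standing loose on the bench beyond the chest's -y end.

How it is judged (in metres and radians):
On the way, in this order (a step that is already met when the one before it is completed fails the run):
1. the bolt is pushed home into the keeper (value of joint bolt above 0.05 m), for 0.05 s.
2. the knob is turned down into the notch (value of joint knob above 1.35 rad and value of joint bolt above 0.05 m), for 0.2 s.
At the end, for the whole second after the job is handed in: The bolt is at least 50 mm out (through the keeper), its knob is turned down at least 1.35 rad into the notch, both at rest, the lid is shut, and the chisel, plane, mallet and bottle are within 20 mm of where they were (all of step 2 and value of joint lid below 0.02 rad and velocity of joint bolt between -0.005 and 0.005 m/s and velocity of joint knob between -0.05 and 0.05 rad/s and distance of each of chisel_mid, plane_mid, mallet_mid, glue_mid from where it was at the start of the episode below 0.02 m); the robot touches nothing.
It fails at once if the lid was lifted (value of joint lid above 0.03 rad).
It fails at once if a bystanding tool or the bottle was moved by more than 20 mm (distance of any of chisel_mid, plane_mid, mallet_mid, glue_mid from where it was at the start of the episode above 0.02 m).
It also fails if it takes over 51 s, if anything falls off the work surface, if the arm or the gripper's body presses on something with over 40 N, if the wrist force passes 120 N, or if a joint passes its speed limit or range.

## Robot

A 6-joint arm with a two-finger parallel gripper is mounted at the origin on the work surface. World frame = base frame: x ahead of the robot, y to its left, z up, the work surface at z = 0. Lengths are in m, angles in degrees, forces in N, time in s.
With the tool pointing down it reaches from about 0.3 to 0.75 m from the base axis. Payload 8.5 kg.
Tool frame: the origin (TCP) lies on the centre line of the jaws, within the pads' length; the fingertips stand 14 mm ahead of it and the grasp point (between the pads) lies 5 mm behind it; z points along the fingers, x is the direction in which the jaws open and shut, and the axes are right-handed (so a half turn about z gives the same grasp; the last joint's range is limited). The gripper opens to 85 mm and grips with 20 to 120 N. Pads are 22 mm wide; open, the fingers measure 114 mm over their backs; the gripper's body (76 mm by 85 mm) begins 54 mm behind the grasp point. The pads swing forward as they close: fully open they stand 13 mm farther back than shut.
Start: joints at [58.654, 21.807, 74.336, -0, 83.858, -12.336], TCP at [0.179, 0.52, 0.245] pointing down, gripper open.
Joint ranges: [-178.18, 178.18], [-50.72, 133.34], [12.68, 142.11], [-81.47, 261.47], [9.98, 163.14], [-165.26, 165.26]. Speed limits (degrees/s): [136.94, 136.94, 180, 180, 180, 180].

## Interface

Orientations are given as a 3x3 rotation matrix whose columns are the frame's x, y, z axes.
In Python, from rig import * gives the robot as it stands.
- The arm moves only by the shell command python3 -m crank 'ROWS' [FORCE]. ROWS is JSON, one flat list of numbers, 7 for each row, row after row: the turn, a rotation vector about the world's x, y, z in rad, then the shift along the world's x, y, z in m, then the opening in per cent of the stroke, from 0 (shut) to 100 (fully open). A call has 1 to 20 rows; each row shifts and turns the commanded pose from where the row before left it; what a row does not reach is not made up. A row lasts 1/10 s, in which the tool goes at most 50 mm and 8.59 degrees, less where a joint would pass 70% of its speed; a pose out of reach is approached as far as the arm can. A call is refused whole if a number of a shift passes 0.05 or a number of a turn 0.15, either way. A call with a gripper value outside its range is refused whole. The fingers move at their own pace and stop on an object; FORCE is the grip in N (left out, the last holds). Time passes only in rows, so rows that do not move let the fingers close. It gives the time, the measured TCP pose, the force and the opening at its end, in the units of the state.
- observe(): the state, without advancing time (a new reading comes with each control period).
- get_image(name): name is "scene" or "side" or "wrist"; returns a dict with "frame" (480x640x3 uint8, red, green, blue), "fov_y" (degrees; the focal length in pixels is half the picture's height over the tangent of half this angle, whatever the lens; pixels are square), "cx", "cy" (the principal point, pixels), "world_to_cam" (4x4, takes a point from world to camera coordinates). Camera axes: x right, y up, looking along -z (the intrinsics and any distortion apply to the point x, -y, -z); pixel columns grow to the right and rows downward; lengths in m; the calibration is good to about 2 mm. A picture is of the moment at which its call begins. There is no depth.
- close_job(): hands the job in, once; it reports no verdict.
The state is a dict: "time_s": time; "q": joint angles; "qvel": joint speeds; "joint_efforts": joint torques, N m; "position": TCP position; "tool_rot": TCP orientation; "ft_force": force on the tool from outside, world axes, zero at the start; "wrist_torque": the same for the moment, N m; "grip_width": finger opening in m.
Only numpy, scipy, OpenCV 4.12 (cv2) and the standard library are available. Lean on these libraries where they do the work, as an engineer would, in place of code of your own. Each camera call takes 0.05 s, during which the arm holds its last target. There are 200 camera calls.

## Working session

There is one attempt and no reset: what is moved stays moved. The work goes in short steps, Python scripts to look and compute and a shell command to move; the robot and the scene stay as the last step left them, time stands still between calls to the robot, and variables do not carry over. Pictures are saved under pics/ and viewed, about 8 in all and at most 12, crops included, and the job is handed in when it is done.

```bash
mkdir -p pics; cat > h.py <<'E'
from rig import *
import numpy as np, cv2
def cam(n):
    d=get_image(n); return d
def K(d):
    f=d["frame"].shape[0]/2/np.tan(np.radians(d["fov_y"])/2); return f,d["cx"],d["cy"]
def ray(d,u,v):
    f,cx,cy=K(d); M=np.array(d["world_to_cam"]); R=M[:3,:3]; t=M[:3,3]
    r=R.T@np.array([(u-cx)/f,-(v-cy)/f,-1]); return -R.T@t, r/np.linalg.norm(r)
def onz(d,u,v,z):
    o,r=ray(d,u,v); return o+r*(z-o[2])/r[2]
def proj(d,p):
    f,cx,cy=K(d); M=np.array(d["world_to_cam"]); q=M[:3,:3]@np.array(p)+M[:3,3]
    return cx+f*q[0]/-q[2], cy-f*q[1]/-q[2]
def tri(d1,a,d2,b):
    o1,r1=ray(d1,*a); o2,r2=ray(d2,*b)
    s=np.linalg.lstsq(np.c_[r1,-r2],o2-o1,rcond=None)[0]
    p,q=o1+s[0]*r1,o2+s[1]*r2; return (p+q)/2, np.linalg.norm(p-q)
def save(d,n): cv2.imwrite(n,d["frame"][:,:,::-1])
E
python3 - <<'E'
from h import *
import pickle
s=observe(); print(s["time_s"],s["position"],s["grip_width"])
D={n:cam(n) for n in("scene","side","wrist")}
pickle.dump(D,open("d0.pkl","wb"))
for n in D:
    save(D[n],f"pics/{n}0.png"); print(n,{k:v for k,v in D[n].items() if k not in("frame","world_to_cam")}, ray(D[n],320,240))
E
```

```text
0.0 [0.17902883 0.51975844 0.2446818 ] 0.08506843786290846
scene {'fov_y': 47.43450442249785, 'cx': 312.2614615201333, 'cy': 243.8704384496779} (array([ 1.14143556, -0.36261789,  0.88206049]), array([-0.56469177,  0.41764176, -0.71182762]))
side {'fov_y': 43.32199972792042, 'cx': 322.80455992901045, 'cy': 237.21597971239686} (array([-0.16110858, -0.65689184,  0.89428416]), array([ 0.55421293,  0.56962883, -0.60693577]))
wrist {'fov_y': 68.12417328097864, 'cx': 312.66201609629087, 'cy': 241.6806709641592} (array([0.10460204, 0.54457079, 0.373235  ]), array([ 0.29040573, -0.07994309, -0.9535584 ]))
```

View pics/scene0.png

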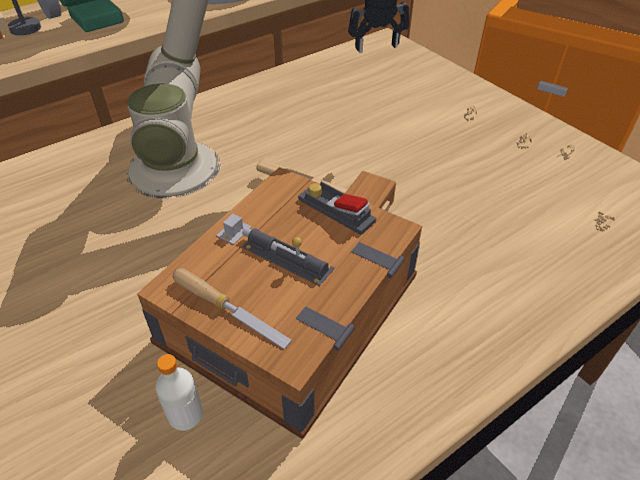

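View pics/side0.png

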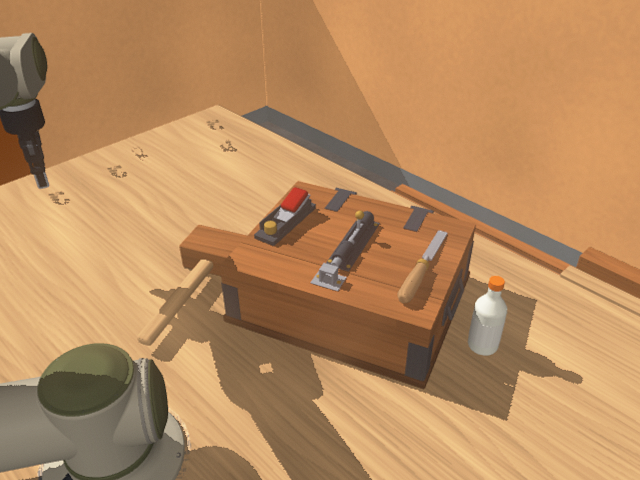

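Scene shows the chest with the barrel (255,235)-(330,275), ball near (297,241), keeper (235,230), chisel on the -y side, plane on +y. The side view shows the ball near (360,215) and keeper near (330,272).

```bash
python3 - <<'E'
from h import *
import pickle
D=pickle.load(open("d0.pkl","rb"))
S,T=D["scene"],D["side"]
c1=cv2.resize(S["frame"][200:300,215:345],None,fx=6,fy=6,interpolation=cv2.INTER_CUBIC)
c2=cv2.resize(T["frame"][190:300,290:400],None,fx=5,fy=5,interpolation=cv2.INTER_CUBIC)
cv2.imwrite("pics/c1.png",c1[:,:,::-1])
cv2.imwrite("pics/c2.png",c2[:,:,::-1])
for d,(x0,y0,x1,y1) in((S,(285,232,310,250)),(T,(350,205,372,224))):
    f=d["frame"][y0:y1,x0:x1]; h=cv2.cvtColor(f,cv2.COLOR_RGB2HSV)
    m=((h[...,0]>18)&(h[...,0]<30)&(h[...,1]>130)).astype(np.uint8)
    ys,xs=np.nonzero(m); print(len(xs),xs.mean()+x0,ys.mean()+y0,np.ptp(xs)+1,np.ptp(ys)+1)
A=onz(S,139,295,.15);B=onz(S,300,388,.15);C=onz(S,421,228,.15)
print(A,B,C,np.linalg.norm(A-B),np.linalg.norm(B-C),np.degrees(np.arctan2(*(B-A)[1::-1])),np.degrees(np.arctan2(*(C-B)[1::-1])))
A=onz(T,430,330,.15);B=onz(T,475,225,.15);C=onz(T,300,182,.15)
print(A,B,C,np.linalg.norm(A-B),np.linalg.norm(B-C),np.degrees(np.arctan2(*(B-A)[1::-1])),np.degrees(np.arctan2(*(C-B)[1::-1])))
E
```

```text
73 296.5890410958904 241.36986301369862 10 10
38 359.07894736842104 213.78947368421052 8 7
[ 0.4844506 -0.2629357  0.15     ] [ 0.79252207 -0.14025091  0.15      ] [0.64887836 0.24273723 0.15      ] 0.3316015448672951 0.4090396432218419 21.714169154191374 110.55908293431503
[ 0.47480825 -0.26945907  0.15      ] [ 0.78522675 -0.15031296  0.15      ] [0.64094042 0.2328546  0.15      ] 0.3324987889256779 0.40943366104224593 20.998006013930343 110.63446673660725
```

View pics/c1.png

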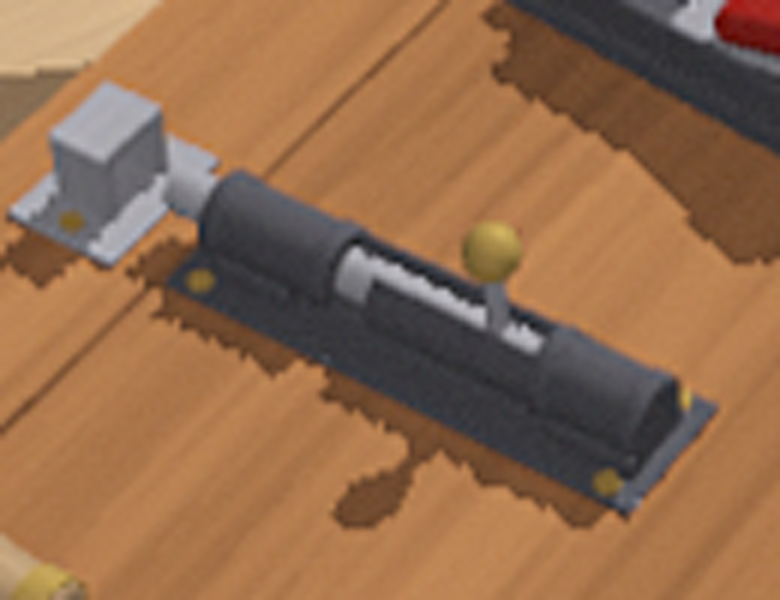

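View pics/c2.png

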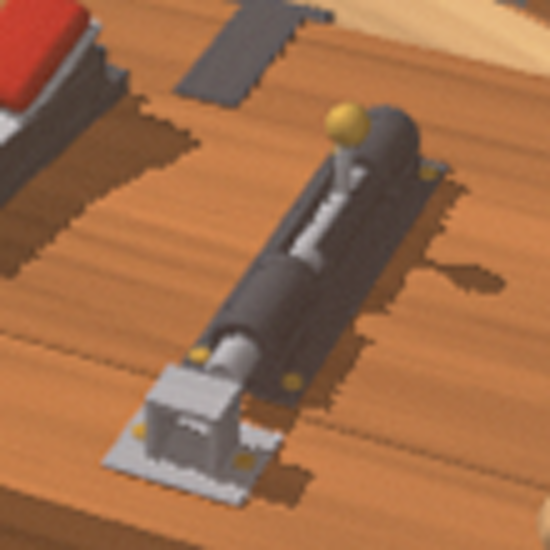

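Crops show: ball centre at scene (296.8,241.8), side (359.3,214.8); the knob is upright near the drawn end, with the notch on the chisel side. Barrel ends, keeper and plate corners are clear.

```bash
python3 - <<'E'
from h import *
import pickle
D=pickle.load(open("d0.pkl","rb"))
S,T=D["scene"],D["side"]
s=lambda x,y:(x/6+215-.4,y/6+200-.4); t=lambda x,y:(x/5+290-.4,y/5+190-.4)
P={"ball":(s(491,252),t(347,125)),"A-x-y":((139,295),(430,330)),"B+x-y":((300,388),(475,225)),"C+x+y":((421,228),(300,182)),
"plate+x-y":(s(628,514),t(446,165)),"plate-x-y":(s(170,283),t(298,406)),
"keeper top -x-y":(s(102,165),t(213,409)),"keeper top -x+y":(s(52,128),t(147,397)),"keeptop +x-y":(s(163,105),t(240,383))}
R={}
for n,(a,b) in P.items():
    p,e=tri(S,a,T,b); R[n]=p; print(n,np.round(p,4),round(e,4))
for a,b in(("A-x-y","B+x-y"),("B+x-y","C+x+y"),("plate-x-y","plate+x-y")):
    v=R[b]-R[a]; print(a,b,np.linalg.norm(v),np.degrees(np.arctan2(v[1],v[0])))
# chest centre from A,C diag
print("centre",(R["A-x-y"]+R["C+x+y"])/2)
E
```

```text
ball [ 0.5835 -0.002   0.2039] 0.0033
A-x-y [ 0.4801 -0.2641  0.144 ] 0.0041
B+x-y [ 0.7919 -0.1429  0.1456] 0.0077
C+x+y [0.6476 0.2428 0.1454] 0.0058
plate+x-y [ 0.6496 -0.0008  0.1497] 0.0023
plate-x-y [ 0.4917 -0.0623  0.1494] 0.0058
keeper top -x-y [ 0.4507 -0.0591  0.1687] 0.0017
keeper top -x+y [ 0.4283 -0.057   0.1775] 0.0178
keeptop +x-y [ 0.4608 -0.0502  0.1823] 0.0281
A-x-y B+x-y 0.33455892706052726 21.249709285519984
B+x-y C+x+y 0.41174286982573544 110.51166689398583
plate-x-y plate+x-y 0.16948311085856935 21.284877128379733
centre [ 0.56382244 -0.01066057  0.14471746]
```

```bash
python3 - <<'E'
from h import *
import pickle
s=observe(); R=np.array(s["tool_rot"]); print(R.round(3), np.degrees(np.arctan2(R[1,0],R[0,0])))
D=pickle.load(open("d0.pkl","rb"))
S=D["scene"]
c=np.array([.5625,-.009]);u=np.array([.9336,.3584]);v=np.array([-.3584,.9336])
for n,p in(("handle end",(176,277)),("handle barrel-side mid",(205,275)),("ferrule",(232,303)),("blade barrel side",(262,315)),("blade tip",(291,345))):
    q=onz(S,*p,.165)[:2]-c; print(n,q@u,q@v)
for n,p in(("plane -y edge",(337,215)),("plane-y near",(302,200)),("plane-y far",(372,230))):
    q=onz(S,*p,.155)[:2]-c; print(n,q@u,q@v)
E
```

```text
[[ 0.326  0.945 -0.001]
 [ 0.945 -0.326 -0.001]
 [-0.001 -0.    -1.   ]] 70.99131410583514
handle end -0.12739765488214505 -0.1523060445503137
handle barrel-side mid -0.08818098560586489 -0.12143773942925548
ferrule -0.009765120747702631 -0.1437931614757746
blade barrel side 0.046867907812380066 -0.13642326201388688
blade tip 0.11940602008949983 -0.1580908970006679
plane -y edge 0.018960040083387954 0.1432256411581747
plane-y near -0.06345596552820101 0.14290448103526657
plane-y far 0.09676433978612653 0.14352883030535407
```

```bash
python3 -m crank '[0,0,0.14,0.0302,-0.0335,0.018,0, 0,0,0.14,0.0302,-0.0335,0.018,0, 0,0,0.14,0.0302,-0.0335,0.018,0, 0,0,0.14,0.0302,-0.0335,0,0, 0,0,0.14,0.0302,-0.0335,0,0, 0,0,0,0.0302,-0.0335,0,0, 0,0,0,0.0302,-0.0335,0,0, 0,0,0,0.0302,-0.0335,0,0, 0,0,0,0.0302,-0.0335,0,0, 0,0,0,0.0302,-0.0335,0,0, 0,0,0,0.0302,-0.0335,0,0, 0,0,0,0.0302,-0.0335,0,0, 0,0,0,0.0302,-0.0335,0,0, 0,0,0,0.0302,-0.0335,0,0, 0,0,0,0.0302,-0.0335,0,0, 0,0,0,0,0,0,0, 0,0,0,0,0,0,0]'
python3 - <<'E'
from h import *
import pickle
s=observe(); R=np.array(s["tool_rot"]); print(s["position"],R.round(3), np.degrees(np.arctan2(R[1,0],R[0,0])),s["ft_force"],s["grip_width"])
d=cam("wrist"); pickle.dump(d,open("w1.pkl","wb")); save(d,"pics/w1.png")
E
```

```text
time_s: 1.85
position: [0.626, 0.0245, 0.2966]
tool_rot: [[-0.33, 0.944, -0.002], [0.944, 0.33, 0.0], [0.001, -0.001, -1.0]]
ft_force: [-0.4, 0.6, -0.2]
grip_width: -0.0
[0.62604467 0.02453386 0.29664852] [[-0.33   0.944 -0.002]
 [ 0.944  0.33   0.   ]
 [ 0.001 -0.001 -1.   ]] 109.25337420958694 [-0.42098855  0.59862276 -0.17693005] -3.3569831963376944e-05
```

View pics/w1.png

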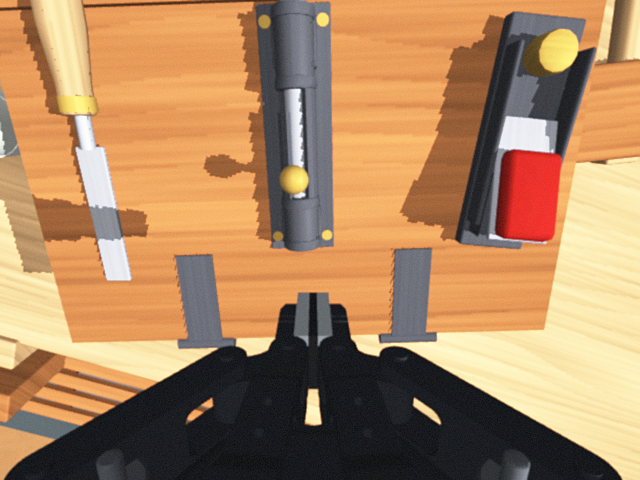

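Wrist view: ball at (293,179); plate screws at (278,237), (327,235), (265,21), (322,19); closed fingertips at about (313,295).

```bash
python3 - <<'E'
from h import *
import pickle
s=observe(); print(s["position"],np.array(s["qvel"]).round(2))
d=pickle.load(open("w1.pkl","rb"))
f=cv2.cvtColor(d["frame"],cv2.COLOR_RGB2HSV)[160:200,275:312]
m=((f[...,0]>18)&(f[...,0]<30)&(f[...,1]>130)); ys,xs=np.nonzero(m); b=(xs.mean()+275,ys.mean()+160); print(b,np.ptp(xs),np.ptp(ys))
B=onz(d,*b,.206); print("ball",B)
q=[onz(d,*p,.154) for p in((278,237),(327,235),(265,21),(322,19))]
for x in q: print(x)
a,b2=(q[0]+q[1])/2,(q[2]+q[3])/2; w=a-b2
c=(a+b2)/2; y=np.arctan2(w[1],w[0]); u=np.array([np.cos(y),np.sin(y)]); v=np.array([-u[1],u[0]])
print("mid",c,np.degrees(y),np.linalg.norm(w)); r=B[:2]-c[:2]; print("ball in chest",r@u,r@v)
r=np.array(s["position"])[:2]-c[:2]; print("tcp in chest",r@u,r@v)
# tip calibration: TCP tip projects where?
R=np.array(s["tool_rot"]); print("tip proj",proj(d,np.array(s["position"])+R[:,2]*.014))
E
```

```text
[0.62560211 0.02542525 0.29726511] [ 1.18 -1.23  0.52  0.02 -0.04 -0.01]
(np.float64(293.00514579759863), np.float64(179.29331046312177)) 27 27
ball [ 0.58384885 -0.00363366  0.206     ]
[ 0.63887931 -0.00094187  0.154     ]
[0.62441009 0.03542861 0.154     ]
[ 0.4976318  -0.05475585  0.154     ]
[ 0.48394725 -0.01913709  0.154     ]
mid [ 0.56121711 -0.00985155  0.154     ] 21.0427445454657 0.15091957982065052
ball in chest 0.02335511644815537 -0.002323011552538227
tcp in chest 0.0727579861635486 0.009805930783546399
tip proj (np.float64(316.26906107256605), np.float64(312.7252278091972))
```

```bash
python3 -m crank '[0,0,0.03,0.004,-0.010,-0.04,0, 0,0,0,0,0,-0.035,0, 0,0,0,0,0,-0.012,0, 0,0,0,0,0,0,0, 0,0,0,0,0,0,0]'
cat > st.py <<'E'
from h import *
s=observe(); c=np.array([.5612,-.0099]);u=np.array([.9333,.3591]);v=np.array([-.3591,.9333]); p=np.array(s["position"]); r=p[:2]-c; f=np.array(s["ft_force"])
R=np.array(s["tool_rot"])
print("t",s["time_s"],"chest xy",(r@u).round(4),(r@v).round(4),"tipz",(p[2]-.014).round(4),"F xyz chest",(f[:2]@u).round(2),(f[:2]@v).round(2),f[2].round(2),"yaw",np.degrees(np.arctan2(R[1,0],R[0,0])).round(2))
E
python3 st.py
```

```text
time_s: 2.4
position: [0.6303, 0.0157, 0.2127]
tool_rot: [[-0.36, 0.933, 0.003], [0.933, 0.36, -0.0], [-0.001, 0.003, -1.0]]
ft_force: [-0.5, -0.3, -0.0]
grip_width: -0.0005
t 2.4 chest xy 0.0737 -0.0009 tipz 0.1987 F xyz chest -0.56 -0.13 -0.04 yaw 111.1
```

```bash
python3 -m crank '[0,0,0,-0.0093,-0.0036,-0.002,0, 0,0,0,-0.0093,-0.0036,0,0, 0,0,0,-0.0093,-0.0036,0,0, 0,0,0,-0.0093,-0.0036,0,0, 0,0,0,-0.0093,-0.0036,0,0, 0,0,0,-0.0093,-0.0036,0,0, 0,0,0,-0.0093,-0.0036,0,0, 0,0,0,0,0,0,0, 0,0,0,0,0,0,0]'; python3 st.py
```

```text
time_s: 3.3
position: [0.5644, -0.0103, 0.2084]
tool_rot: [[-0.359, 0.933, -0.001], [0.933, 0.359, 0.0], [0.0, -0.001, -1.0]]
ft_force: [-0.0, 0.2, -0.5]
grip_width: -0.0002
t 3.3 chest xy 0.0028 -0.0015 tipz 0.1944 F xyz chest 0.03 0.21 -0.46 yaw 111.02
```

```bash
python3 -m crank '[0,0,0,-0.0028,-0.0011,0,0, 0,0,0,-0.0028,-0.0011,0,0, 0,0,0,0,0,0,0]'; python3 st.py;  python3 -m crank '[0,0,0,-0.0028,-0.0011,0,0, 0,0,0,0,0,0,0]'; python3 st.py
python3 - <<'E'
from h import *
d=cam("side"); cv2.imwrite("pics/s2.png",cv2.resize(d["frame"][170:300,270:400],None,fx=4.5,fy=4.5,interpolation=cv2.INTER_CUBIC)[:,:,::-1])
E
```

```text
time_s: 3.6
position: [0.559, -0.0123, 0.2084]
tool_rot: [[-0.359, 0.933, -0.0], [0.933, 0.359, 0.0], [0.0, -0.0, -1.0]]
ft_force: [0.5, 0.4, -0.2]
grip_width: -0.0001
t 3.6 chest xy -0.0029 -0.0015 tipz 0.1944 F xyz chest 0.62 0.18 -0.21 yaw 111.05
time_s: 3.8
position: [0.557, -0.0131, 0.2086]
tool_rot: [[-0.359, 0.933, 0.002], [0.933, 0.359, 0.001], [-0.0, 0.002, -1.0]]
ft_force: [5.8, 2.4, -3.6]
grip_width: -0.0002
t 3.8 chest xy -0.0051 -0.0015 tipz 0.1946 F xyz chest 6.32 0.12 -3.56 yaw 111.05
```

View pics/s2.png

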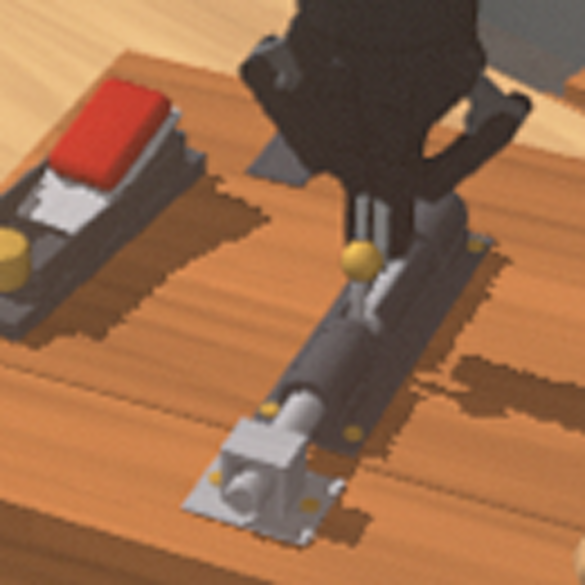

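The side view shows the bolt through the keeper with the ball at the slot corner, and the contact stop at the expected position (6 N). Now round to the +y side.

```bash
python3 -m crank '[0,0,0,0.0112,0.0043,0,0, 0,0,0,0,0,0.045,0, 0,0,0,-0.0220,0.0122,0,0, 0,0,0,-0.0220,0.0122,0,0, 0,0,0,0,0,-0.03,0, 0,0,0,0,0,-0.0185,0, 0,0,0,0,0,0,0, 0,0,0,0,0,0,0]'; python3 st.py
```

```text
time_s: 4.65
position: [0.5237, 0.0152, 0.2056]
tool_rot: [[-0.359, 0.933, -0.0], [0.933, 0.359, -0.0], [-0.0, -0.0, -1.0]]
ft_force: [-0.2, 0.0, -0.0]
grip_width: 0.0003
t 4.65 chest xy -0.026 0.0369 tipz 0.1916 F xyz chest -0.21 0.12 -0.02 yaw 111.04
```

```bash
python3 -m crank '[0,0,0,0.0027,-0.0070,0,0, 0,0,0,0.0027,-0.0070,0,0, 0,0,0,0.0027,-0.0070,0,0, 0,0,0,0.0027,-0.0070,0,0, 0,0,0,0.0027,-0.0070,0,0, 0,0,0,0.0027,-0.0070,0,0, 0,0,0,0,0,0,0]'; python3 st.py
python3 - <<'E'
from h import *
d=cam("side"); cv2.imwrite("pics/s3.png",cv2.resize(d["frame"][170:300,270:400],None,fx=4.5,fy=4.5,interpolation=cv2.INTER_CUBIC)[:,:,::-1])
E
```

```text
time_s: 5.35
position: [0.5402, -0.0278, 0.205]
tool_rot: [[-0.358, 0.934, 0.0], [0.934, 0.358, -0.0], [-0.0, -0.0, -1.0]]
ft_force: [-1.2, 0.2, 0.6]
grip_width: -0.0002
t 5.35 chest xy -0.026 -0.0091 tipz 0.191 F xyz chest -1.07 0.62 0.64 yaw 110.99
```

View pics/s3.png

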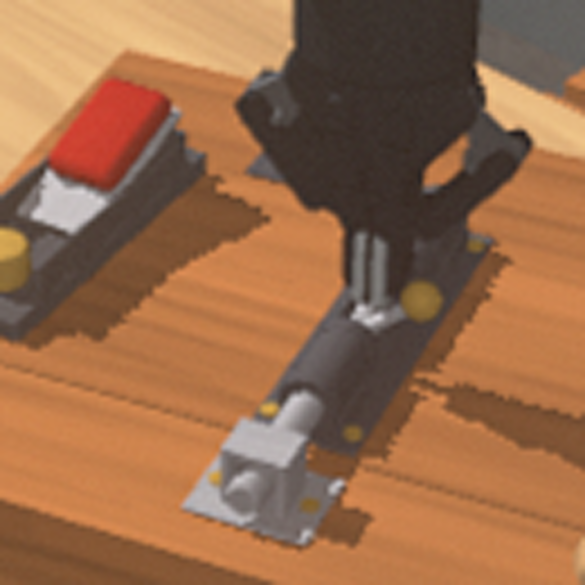

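The knob is swung roughly 55° over to the notch side, ball clear of the fingers. Next: up, over the ball, press down.

```bash
python3 -m crank '[0,0,0,-0.0014,0.0037,0,0, 0,0,0,0,0,0.03,0, 0,0,0,0.0065,-0.0168,0,0, 0,0,0,0.0065,-0.0168,0,0, 0,0,0,0,0,0,0, 0,0,0,0,0,-0.015,0, 0,0,0,0,0,-0.008,0, 0,0,0,0,0,-0.008,0, 0,0,0,0,0,-0.008,0, 0,0,0,0,0,0,0]'; python3 st.py
```

```text
time_s: 6.4
position: [0.5554, -0.0628, 0.1988]
tool_rot: [[-0.357, 0.934, 0.013], [0.934, 0.357, -0.014], [-0.017, 0.007, -1.0]]
ft_force: [9.3, -26.3, 12.3]
grip_width: -0.0001
t 6.4 chest xy -0.0244 -0.0473 tipz 0.1848 F xyz chest -0.8 -27.91 12.29 yaw 110.89
```

The side force shows the tip came down on the outer flank of the ball (tips narrower than assumed). Back up and look.

```bash
python3 -m crank '[0,0,0,0,0,0.015,0, 0,0,0,0,0,0.03,0, 0,0,0,-0.0172,0.0448,0,0, 0,0,0,-0.0172,0.0448,0,0, 0,0,0,0,0,0,0, 0,0,0,0,0,0,0]'; python3 st.py
python3 - <<'E'
from h import *
A,B=cam("scene"),cam("side"); 
P=[]
for d,(x0,y0,x1,y1) in((A,(255,222,320,280)),(B,(335,200,380,250))):
    h=cv2.cvtColor(d["frame"][y0:y1,x0:x1],cv2.COLOR_RGB2HSV)
    m=((h[...,0]>18)&(h[...,0]<30)&(h[...,1]>130)).astype(np.uint8)
    n,l,st,ce=cv2.connectedComponentsWithStats(m); i=1+st[1:,4].argmax(); print(st[i]); P.append((ce[i][0]+x0,ce[i][1]+y0))
p,e=tri(A,P[0],B,P[1]); c=np.array([.5612,-.0099]);u=np.array([.9333,.3591]);v=np.array([-.3591,.9333]); r=p[:2]-c
print(P,"ball chest",r@u,r@v,p[2],e)
a=cv2.resize(A["frame"][200:300,235:345],None,fx=4,fy=4); b=cv2.resize(B["frame"][190:290,310:400],None,fx=4,fy=4)
cv2.imwrite("pics/x4.png",np.hstack([a,b])[:,:,::-1])
E
```

```text
time_s: 7.0
position: [0.5166, 0.0338, 0.2408]
tool_rot: [[-0.361, 0.933, -0.001], [0.933, 0.361, 0.0], [0.0, -0.001, -1.0]]
ft_force: [0.5, 0.4, -1.1]
grip_width: 0.0002
t 7.0 chest xy -0.0259 0.0568 tipz 0.2268 F xyz chest 0.57 0.18 -1.07 yaw 111.15
[ 5 24  9  9 69]
[28 36  7  8 31]
[(np.float64(263.9130434782609), np.float64(250.08695652173913)), (np.float64(365.6774193548387), np.float64(239.29032258064515))] ball chest -0.023549919521398788 -0.03386885997840889 0.18505798035139875 0.003137464604498268
```

View pics/x4.png

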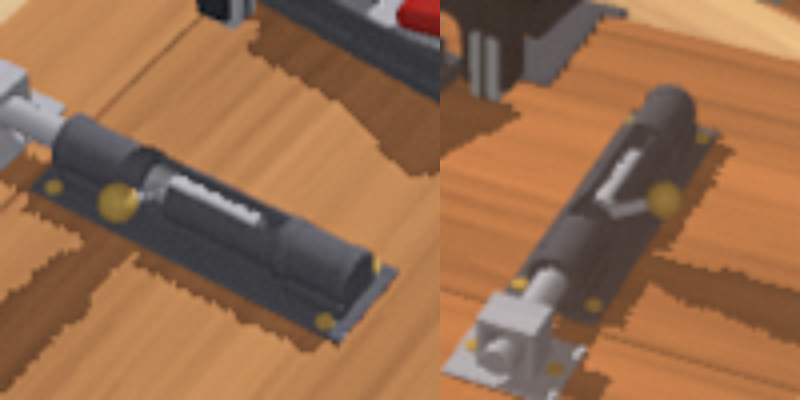

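The ball is now at chest (-0.024,-0.034,0.185), about 60° down, and upright knob bolt still home. Press down over y≈-0.034, easing outward.

```bash
python3 -m crank '[0,0,0,0.0163,-0.0425,0,0, 0,0,0,0.0163,-0.0425,0,0, 0,0,0,0,0,-0.02,0, 0,0,0,0,0,-0.010,0, 0,0,0,0.0003,-0.0009,-0.005,0, 0,0,0,0.0003,-0.0009,-0.005,0, 0,0,0,0,0,0,0]'; python3 st.py;  python3 -m crank '[0,0,0,0.0003,-0.0009,-0.005,0, 0,0,0,0.0003,-0.0009,-0.005,0, 0,0,0,0,0,0,0, 0,0,0,0,0,0,0]'; python3 st.py
```

```text
time_s: 7.8
position: [0.5501, -0.0534, 0.2009]
tool_rot: [[-0.36, 0.933, -0.0], [0.933, 0.36, 0.0], [0.0, -0.0, -1.0]]
ft_force: [0.2, -0.5, 0.3]
grip_width: 0.0
t 7.8 chest xy -0.026 -0.0366 tipz 0.1869 F xyz chest 0.0 -0.49 0.35 yaw 111.08
time_s: 8.2
position: [0.5507, -0.0554, 0.191]
tool_rot: [[-0.359, 0.933, -0.0], [0.933, 0.359, 0.0], [0.0, -0.0, -1.0]]
ft_force: [0.2, -0.3, 1.4]
grip_width: 0.0001
t 8.2 chest xy -0.0261 -0.0387 tipz 0.177 F xyz chest 0.09 -0.4 1.42 yaw 111.05
```

Light contact (1.4 N), as expected for the friction alone. On to the bottom of the notch.

```bash
python3 -m crank '[0,0,0,0,0,-0.002,0, 0,0,0,0,0,-0.001,0, 0,0,0,0,0,0,0, 0,0,0,0,0,0,0]'; python3 st.py;  python3 -m crank '[0,0,0,0,0,-0.002,0, 0,0,0,0,0,0,0, 0,0,0,0,0,0,0]'; python3 st.py
```

```text
time_s: 8.6
position: [0.551, -0.0556, 0.1885]
tool_rot: [[-0.359, 0.933, 0.001], [0.933, 0.359, -0.0], [-0.001, 0.001, -1.0]]
ft_force: [0.0, -0.2, 4.2]
grip_width: -0.0
t 8.6 chest xy -0.026 -0.039 tipz 0.1745 F xyz chest -0.05 -0.2 4.2 yaw 111.05
time_s: 8.9
position: [0.5514, -0.0556, 0.1878]
tool_rot: [[-0.359, 0.933, 0.003], [0.933, 0.359, -0.001], [-0.002, 0.003, -1.0]]
ft_force: [-3.5, 2.0, 13.6]
grip_width: 0.0
t 8.9 chest xy -0.0256 -0.0391 tipz 0.1738 F xyz chest -2.55 3.16 13.62 yaw 111.05
```

Bottomed out (13.6 N, tip z 0.174 against an expected ball top of 0.175). Retreat and check.

```bash
python3 -m crank '[0,0,0,0,0,0.02,0, 0,0,0,0,0,0.04,0, 0,0,0,0,0,0.04,0, 0,0,0,0.0172,0.0448,0.0,0, 0,0,0,0.0172,0.0448,0.0,0, 0,0,0,0.0172,0.0448,0,0, 0,0,0,0,0,0,0, 0,0,0,0,0,0,0]'; python3 st.py
python3 - <<'E'
from h import *
import pickle
A,B=cam("scene"),cam("side"); P=[]
for d,(x0,y0,x1,y1) in((A,(250,235,285,280)),(B,(335,220,385,260))):
    h=cv2.cvtColor(d["frame"][y0:y1,x0:x1],cv2.COLOR_RGB2HSV)
    m=((h[...,0]>18)&(h[...,0]<30)&(h[...,1]>130)).astype(np.uint8)
    n,l,st,ce=cv2.connectedComponentsWithStats(m); i=1+st[1:,4].argmax(); print(st[i]); P.append((ce[i][0]+x0,ce[i][1]+y0))
p,e=tri(A,P[0],B,P[1]); c=np.array([.5612,-.0099]);u=np.array([.9333,.3591]);v=np.array([-.3591,.9333]); r=p[:2]-c
print(P,"ball chest",r@u,r@v,p[2],e)
save(A,"pics/a5.png")
a=cv2.resize(A["frame"][160:360,140:400],None,fx=1.5,fy=2)[:400]; a=cv2.resize(A["frame"][200:300,235:345],None,fx=3.6,fy=3.6); b=cv2.resize(B["frame"][180:280,290:400],None,fx=3.6,fy=3.6)
f=cv2.resize(A["frame"],(400,300)); D=pickle.load(open("d0.pkl","rb")); g=cv2.resize(cv2.absdiff(A["frame"],D["scene"]["frame"]),(392,300))
top=np.hstack([a,b]); bot=np.hstack([f,g])[:, :top.shape[1]]; cv2.imwrite("pics/x5.png",cv2.resize(np.vstack([cv2.resize(top,(792,300)),bot]) if bot.shape[1]==792 else top,None,fx=1,fy=1)[:,:,::-1])
E
```

```text
time_s: 9.7
position: [0.6023, 0.0796, 0.2854]
tool_rot: [[-0.361, 0.933, -0.001], [0.933, 0.361, -0.0], [0.0, -0.001, -1.0]]
ft_force: [-0.4, -0.3, -0.0]
grip_width: 0.0
t 9.7 chest xy 0.0705 0.0687 tipz 0.2714 F xyz chest -0.46 -0.15 -0.03 yaw 111.15
[ 9 20  9 10 68]
[29 25  8  7 37]
[(np.float64(263.0735294117647), np.float64(259.8235294117647)), (np.float64(367.2972972972973), np.float64(247.35135135135135))] ball chest -0.022966981981048913 -0.03857507736686469 0.16548809598948128 0.0013180674906010323
```

View pics/x5.png

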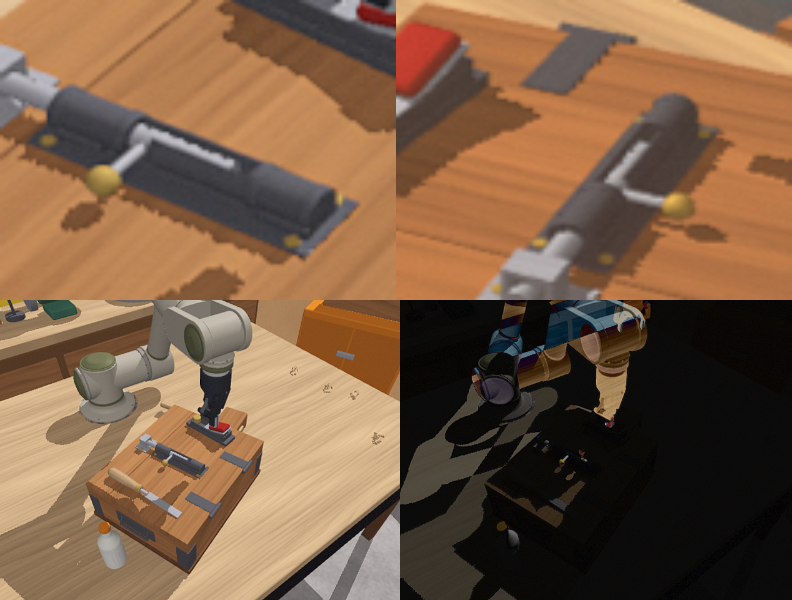

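The knob is level in the notch: ball at chest (-0.023,-0.039,0.165), against (-0.025,-0.040,0.166) nominal. The difference image shows only shadows and the arm, and the tip is 65 mm above the plane. Handing in.

```bash
python3 -c "
from rig import *
print(close_job())"
```

```text
the job is handed in; nothing more can be done
None
```

The bolt is pushed home through the keeper and the knob is turned down to the bottom of the notch. I handed the job in at about 9.8 s, and no verdict is reported.

- **Bolt:** I pushed the knob along its slot with the closed fingertips until it stopped, at about 6 N and where I expected the end to be. The side view showed the bolt through the keeper.
- **Knob:** I swung it over from the +y side, then pressed it down. My first press came down on the outer side of the ball with about 28 N sideways, because the tips are narrower than I assumed. I backed off, measured the ball again and pressed from above until it bottomed at about 14 N.
- **Last check, knob:** from two cameras the ball was at (-23, -39, 165) mm in the chest's frame, against a nominal (-25, -40, 166). That is roughly 90° down with the bolt about 58 mm out.
- **Last check, rest of the scene:** a before-and-after comparison of the scene view showed only the arm and shadows changing around the lid, chisel, plane and bottle. I judged this by eye and did not measure those positions. I also did not check the mallet separately. The gripper was clear of everything, with about zero force.

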